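# Find the stamped crate and push it to the pick-up line

### The arm

A 6-joint arm with a two-finger parallel gripper is mounted at the origin on a cart in front of the work surface, level with it; the furniture and walls round the work are solid. World frame = base frame: x ahead of the robot, y to its left, z up, the work surface at z = 0. Lengths are in mm, angles in rad, forces in N, time in s.
With the tool pointing down it reaches from about 325 to 900 mm from the base axis. Payload 6.1 kg.
Tool frame: the origin (TCP) lies midway between the tips of the shut fingers; the grasp point (between the pads) lies 19 mm behind it (grasp_offset is the z of the grasp point in the tool frame, in mm); z points along the fingers, y is the line along which they close (so a half turn about z gives the same grasp; the last joint's range is limited). The gripper opens to 87 mm and grips with 3 to 60 N. Pads are 19 mm wide; open, the fingers measure 117 mm over their backs; the gripper's body (75 mm by 190 mm) begins 51 mm behind the grasp point.
Start: joints at [-1.322, 0.22, 1.526, -0, 1.395, -0.126], TCP at [228.796, -581.608, 222.538] pointing down, gripper open.
Joint ranges: [-2.98, 2.98], [-0.91, 2.08], [0.09, 2.57], [-1.24, 4.39], [0.2, 2.65], [-2.68, 2.68]. Speed limits (rad/s): [2.57, 2.57, 3.01, 3.14, 3.14, 3.14].

### API

Orientations are given as a unit quaternion [x, y, z, w].
In Python, from station import goto, move_straight, move_joints, ungrasp, grasp, wait, inverse_kinematics, grab_frame, PlanningError, job_done, recognise, landmark_of, read_t, read_q, read_joint_vel, read_joint_torque, read_ee_pos, read_tool_rot, read_ft_force, read_torque, read_gripper_width, read_grasp_force, grasp_offset gives the robot as it stands. Calls block until the motion is done:
- goto(position, orientation): joint-space move of the TCP to a pose.
- move_straight(position, frame=None, velocity=150): straight line of the TCP; frame=None keeps the orientation; velocity is the mean speed in mm/s.
- move_joints(angles): joint-space move.
- ungrasp() and grasp(force=None): open the fingers fully, or close them until they stop; force is the grip in N (None keeps the last).
- wait(seconds).
- inverse_kinematics(position, orientation): joint angles nearest the present ones, or None.
- grab_frame(name): name is "side" or "top" or "wrist"; returns a dict with "image" (400x640x3 uint8, red, green, blue), "vertical_fov" (degrees; the focal length in pixels is half the picture's height over the tangent of half this angle, whatever the lens; pixels are square), "cx", "cy" (the principal point, pixels), "world_to_cam" (4x4, takes a point from world to camera coordinates). Camera axes: x right, y up, looking along -z (the intrinsics and any distortion apply to the point x, -y, -z); pixel columns grow to the right and rows downward; lengths in mm; the calibration is good to about 2 mm. A picture is of the moment at which its call begins. There is no depth.
A pose or a line that the arm cannot do raises PlanningError and nothing moves.
- job_done(): hands the job in; it is judged then, once.
Trained networks look in the newest picture that a camera, given by its name, has taken for a name from the list of things; names that differ only in an ending like _2 or _b are one class to them, and where a whole thing is asked for, a point or a joint stands for the part that bears it (a point fixed in the world has none). Each returns a list of dicts, best first, with "p" (0 to 1); they miss things now and then, are a little off and sometimes report something else, mostly with a low value. They report only what shows in the picture. A call takes as long as a camera call. They do not tell look-alikes from the thing itself.
- recognise(camera, target): "point" ([x, y, z] in mm, in the coordinates of the camera as it stood for that picture, good to about 4 mm: the middle of the surface that is visible of it).
- landmark_of(camera, target): "point" ([x, y, z] in mm, in the coordinates of the camera as it stood for that picture, good to about 4 mm: a listed point, or the origin of a listed thing).
Readings, each from a call of its own:
- read_t(): time.
- read_q(): joint angles.
- read_joint_vel(): joint speeds.
- read_joint_torque(): joint torques, N m.
- read_ee_pos(): TCP position.
- read_tool_rot(): TCP orientation.
- read_ft_force(): force on the tool from outside, world axes, zero at the start.
- read_torque(): the same for the moment, N m.
- read_gripper_width(): finger opening in mm.
- read_grasp_force(): force on a finger pad.
Only numpy, scipy, OpenCV 4.12 (cv2) and the standard library are available. Lean on these libraries where they do the work, as an engineer would, in place of code of your own. Each camera call takes 0.05 s, during which the arm holds its last target. There are 200 camera calls.

### The job

One of the two small wooden crates carries a stamp on its underside and is due for collection: push both crates over, away from you, so that each lies on its far side with its underside facing you. Then push the stamped one, still lying like that, across the worktop until its open mouth is flush and square against the long wooden batten at the back, and leave the other lying where it fell. Only push with the fingers: do not pick up or carry the crates, and do not disturb the jars, the mill or the tins.

Things in the scene. Friction and masses are not known exactly. Their poses are not given: they have to be found in the camera images.
- crate_stamped: open-topped crate of light wooden slats, with a burnt-in stamp (52 mm ring round a cross) on its underside; otherwise like the other. 70 mm deep (x), 130 wide (y), 120 tall (z), 6 mm walls, about 0.25 kg, empty. Origin: centre of the underside. Starts upright, x pointing away from the robot (yaw within 0.15 rad). Tipped away it lies 70 mm high, x down, z (the mouth) away from the robot, underside facing it
- crate_plain: open-topped crate of light wooden slats, like the other but with a bare underside. 70 mm deep (x), 130 wide (y), 120 tall (z), 6 mm walls, about 0.25 kg, empty. Origin: centre of the underside. Starts upright, x pointing away from the robot (yaw within 0.15 rad). Tipped away it lies 70 mm high, x down, z (the mouth) away from the robot, underside facing it
- crate_stamped_edge (a point): middle of that crate's far bottom edge (35 mm along its x from the origin). Pushed away from the robot high on its near broad side (70 to 110 mm up), the crate tips about this edge, passes its balance point at about 35 degrees and falls onto its far broad side
- crate_plain_edge (a point): middle of that crate's far bottom edge (35 mm along its x from the origin). Pushed away from the robot high on its near broad side (70 to 110 mm up), the crate tips about this edge, passes its balance point at about 35 degrees and falls onto its far broad side
- crate_stamped_mouth (a point): centre of the stamped crate's open mouth, in the plane of its rim (120 mm along its z from the origin)
- batten_face (a point): middle of the near, upright face of the stop batten: a straight wooden bar 640 mm long (along y), 22 mm thick, 32 mm high, fixed across the back of the worktop; it marks the pick-up line. Its x axis points away from the robot, square to the face (yaw within 0.06 rad); the point lies 17 mm above the worktop
- spice_jar: bystander: glass spice jar with a black cap, 41 mm across, 105 mm tall, between the two crates; origin at the centre of its underside
- salt_mill: bystander: small clear and grey salt mill, 44 mm across, 90 mm tall, behind the spice jar, between the lanes in which the crates are pushed; origin at the centre of its underside
- round_tin: bystander: low round food tin, 86 mm across, 40 mm tall, to the right of the crates; origin at the centre of its underside
- flat_tin: bystander: flat rounded-rectangular fish tin, 63 x 105 mm, 26 mm tall, between the crates, its long side (y) pointing away from the robot; origin at the centre of its underside
- honey_jar: bystander: glass jar with a black lid, 63 mm across, 94 mm tall, at the right near the batten; origin at the centre of its underside
There are look-alikes about, which are no part of the job. What is shaped like the crate_stamped but yellow is not meant.

How it is judged (in metres and radians):
On the way, in this order (a step that is already met when the one before it is completed fails the run):
1. both crates have been tipped away and lie on their far sides, undersides facing the robot (angle between each of crate_stamped, crate_plain's own x axis and vertical above 2.9 rad and linear speed of each of crate_stamped, crate_plain below 0.02 m/s), for 0.2 s.
2. the stamped crate, still lying, is flush against the batten (x of crate_stamped_mouth in the frame of batten_face between -0.01 and 0.006 m and y of crate_stamped_mouth in the frame of batten_face between -0.3 and 0.3 m and angle between the z axis of crate_stamped and the x axis of batten_face, either way round below 0.1 rad and angle between crate_stamped's own x axis and vertical above 2.9 rad and linear speed of crate_stamped below 0.02 m/s), for 0.2 s.
At the end, for the whole second after the job is handed in: The stamped crate lies on its far side (within 14 degrees), its mouth within 10 mm of the batten's face and square to it within 0.1 rad, at rest; the plain crate lies on its far side at rest, the edge it tipped about within 80 mm of where it started (all of step 2 and angle between crate_plain's own x axis and vertical above 2.9 rad and linear speed of crate_plain below 0.02 m/s and distance of crate_plain_edge from where it was at the start of the episode below 0.08 m); the robot touches nothing.
It fails at once if a crate is lifted: the edge it tips about leaves the worktop by more than 30 mm (height (world z) of any of crate_stamped_edge, crate_plain_edge above 0.03 m).
It fails at once if a bystander is moved by more than 30 mm or knocked over (distance of any of spice_jar, salt_mill, round_tin, flat_tin, honey_jar from where it was at the start of the episode above 0.03 m or angle between any of spice_jar, salt_mill, round_tin, flat_tin, honey_jar's own z axis and vertical above 0.5 rad).
It also fails if it takes over 58 s, if anything falls off the work surface, if the arm or the gripper's body presses on something with over 40 N, if the wrist force passes 120 N, or if a joint passes its speed limit or range.

## Working session

There is one attempt and no reset: what is moved stays moved. The work goes in short steps, each a Python script; the robot and the scene stay as the last script left them, time stands still between calls to the robot, and variables do not carry over. Pictures are saved under pics/ and viewed, at most 10 in all, crops included, and the job is handed in when it is done.

```bash
mkdir -p pics
cat > h.py <<'E'
import numpy as np, cv2
from station import *
def cam(n):
    f=grab_frame(n); return f
def save(f,name): cv2.imwrite('pics/'+name,cv2.cvtColor(f['image'],cv2.COLOR_RGB2BGR))
def w(f,p): return (np.linalg.inv(f['world_to_cam'])@np.append(p,1))[:3]
def foc(f): return 200/np.tan(np.radians(f['vertical_fov'])/2)
def proj(f,P):
    c=(f['world_to_cam']@np.append(P,1))[:3]; k=foc(f)
    return np.array([f['cx']+k*c[0]/-c[2], f['cy']-k*c[1]/-c[2]])
def onplane(f,px,z):
    k=foc(f); d=np.array([(px[0]-f['cx'])/k,-(px[1]-f['cy'])/k,-1]); M=np.linalg.inv(f['world_to_cam'])
    o=M[:3,3]; r=M[:3,:3]@d; return o+r*(z-o[2])/r[2]
E
python3 - <<'E'
from h import *
print(read_tool_rot(),grasp_offset)
for n in ('top','side'):
    f=cam(n); save(f,n+'0.png'); print(n,{k:v for k,v in f.items() if k!='image'})
    for t in ['crate_stamped','crate_stamped_edge','batten_face','spice_jar','salt_mill','round_tin','flat_tin','honey_jar']:
        for d in landmark_of(n,t): 
            P=w(f,d['point']); print(n,t,round(d['p'],2),P.round(),proj(f,P).round())
E
```

```text
[ 9.82487556e-01  1.86325636e-01 -6.22738942e-05 -9.77655481e-04] -18.700000000000003
top {'vertical_fov': 46.009557616333424, 'cx': 321.99043321474824, 'cy': 202.11917283703187, 'world_to_cam': array([[-7.63712151e-02, -9.97076470e-01,  2.43935339e-03,
        -1.42519007e+02],
       [ 8.75861233e-01, -6.59171895e-02,  4.78039774e-01,
        -5.11487415e+02],
       [-4.76481415e-01,  3.86450135e-02,  8.78334802e-01,
        -1.47023300e+03],
       [ 0.00000000e+00,  0.00000000e+00,  0.00000000e+00,
         1.00000000e+00]])}
top crate_stamped 0.71 [ 297. -524.   -6.] [425. 265.]
top crate_stamped_edge 0.58 [ 282. -492.    0.] [417. 269.]
top batten_face 0.59 [719. -51.  13.] [284. 169.]
top round_tin 0.32 [ 653. -452.    0.] [390. 178.]
top honey_jar 0.79 [ 654. -451.    3.] [390. 178.]
side {'vertical_fov': 55.952283016459006, 'cx': 312.52660092417625, 'cy': 200.03297301024787, 'world_to_cam': array([[ 9.92821407e-01, -1.17506267e-01, -2.23143783e-02,
        -5.18582601e+02],
       [ 9.36037625e-02,  6.47197783e-01,  7.56553611e-01,
         1.44364955e+01],
       [-7.44579747e-02, -7.53211330e-01,  6.53550842e-01,
        -1.39166314e+03],
       [ 0.00000000e+00,  0.00000000e+00,  0.00000000e+00,
         1.00000000e+00]])}
side crate_stamped 0.7 [522.  86.   2.] [310. 170.]
side crate_stamped 0.65 [ 293. -524.    1.] [251. 310.]
side crate_stamped_edge 0.84 [ 500. -212.   -1.] [313. 223.]
side crate_stamped_edge 0.65 [ 285. -489.   -3.] [249. 300.]
side batten_face 0.73 [725. -48.  16.] [368. 183.]
side spice_jar 0.6 [534. -55.   2.] [318. 192.]
side salt_mill 0.51 [623. -49.  -0.] [341. 189.]
side round_tin 0.35 [ 499. -207.    1.] [313. 221.]
side flat_tin 0.86 [396. -58.   4.] [280. 196.]
```

View pics/top0.png

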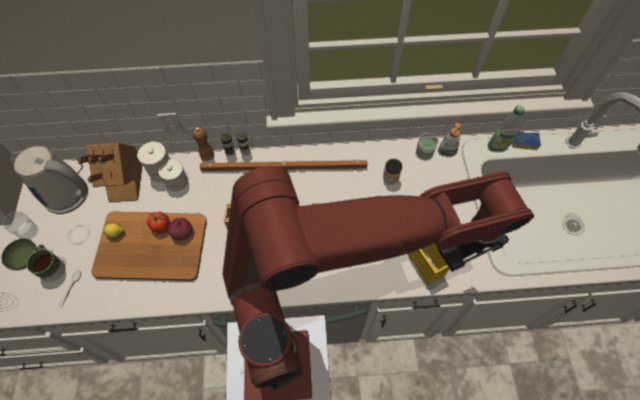

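View pics/side0.png

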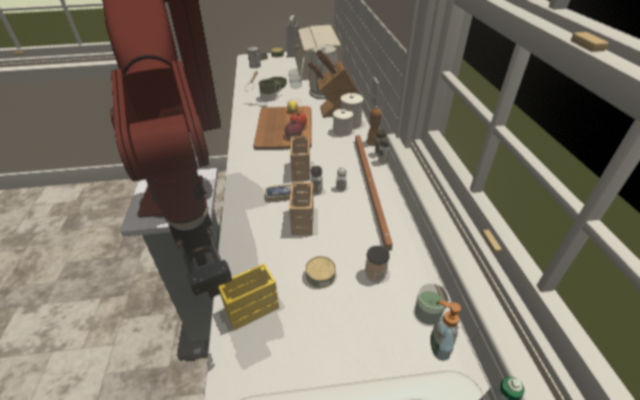

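Two brown crates, at side pixels (300,158) and (301,207), are the ones meant. The yellow crate at side (250,295) / top (430,262) is the look-alike. The arm hides the workpieces in the top view, so I'll look with the wrist camera.

Run:
```python
from h import *
goto([330,-60,430],[1,0,0,0])
for n in ('wrist','side'):
    f=cam(n); save(f,n+'1.png'); print(n,read_t(),(np.linalg.inv(f['world_to_cam'])).round(2).tolist(),foc(f),f['cx'],f['cy'])
    for t in ['crate_stamped','crate_stamped_edge','crate_stamped_mouth','batten_face','spice_jar','salt_mill','round_tin','flat_tin','honey_jar']:
        for d in landmark_of(n,t): 
            P=w(f,d['point']); print(n,t,round(d['p'],2),P.round(),proj(f,P).round())
```

```text
wrist 3.0 [[0.0, 0.95, 0.3, 412.93], [-1.0, 0.0, -0.0, -61.08], [-0.0, -0.3, 0.95, 592.48], [0.0, 0.0, 0.0, 1.0]] 282.46188735896703 323.3414790215887 203.839144772488
wrist crate_stamped 0.88 [ 461. -204.    1.] [397.  88.]
wrist crate_stamped 0.55 [ 297. -521.    0.] [540. 172.]
wrist crate_stamped 0.27 [484.  87.  -0.] [246.  75.]
wrist crate_stamped_edge 0.61 [ 280. -491.    2.] [525. 179.]
wrist crate_stamped_edge 0.56 [ 499. -210.   -2.] [401.  67.]
wrist crate_stamped_edge 0.49 [395. -52.  -1.] [319. 124.]
wrist crate_stamped_mouth 0.96 [ 467. -200.  122.] [415.  77.]
wrist crate_stamped_mouth 0.65 [ 293. -526.  122.] [594. 187.]
wrist spice_jar 0.81 [531. -53.   3.] [319.  48.]
wrist round_tin 0.79 [ 494. -435.   -3.] [518.  70.]
wrist flat_tin 0.63 [394. -55.   2.] [321. 124.]
side 3.5 [[0.99, 0.09, -0.07, 409.89], [-0.12, 0.65, -0.75, -1118.5], [-0.02, 0.76, 0.65, 887.03], [0.0, 0.0, 0.0, 1.0]] 376.5234499824461 312.52660092417625 200.03297301024787
side crate_stamped 0.87 [ 295. -524.   -0.] [252. 310.]
side crate_stamped 0.73 [ 468. -201.    2.] [304. 221.]
side crate_stamped_edge 0.75 [ 496. -210.    2.] [312. 222.]
side crate_stamped_edge 0.67 [ 284. -489.   -4.] [248. 300.]
side crate_stamped_mouth 0.57 [ 467. -199.  123.] [302. 193.]
side crate_stamped_mouth 0.57 [ 294. -522.  122.] [245. 281.]
side batten_face 0.57 [724. -47.  18.] [368. 182.]
side spice_jar 0.67 [534. -53.   3.] [317. 191.]
side spice_jar 0.44 [723. -49.  19.] [368. 183.]
side salt_mill 0.72 [621. -49.   1.] [340. 189.]
side round_tin 0.76 [ 493. -435.    2.] [320. 275.]
side flat_tin 0.66 [ 466. -201.  122.] [301. 194.]
side flat_tin 0.6 [397. -57.   3.] [280. 195.]
side flat_tin 0.23 [ 491. -434.    1.] [319. 275.]
side flat_tin 0.18 [487.  87.   4.] [301. 170.]
side honey_jar 0.73 [ 651. -454.    5.] [375. 274.]
side honey_jar 0.67 [531. -54.   5.] [317. 191.]
```

View pics/wrist1.png

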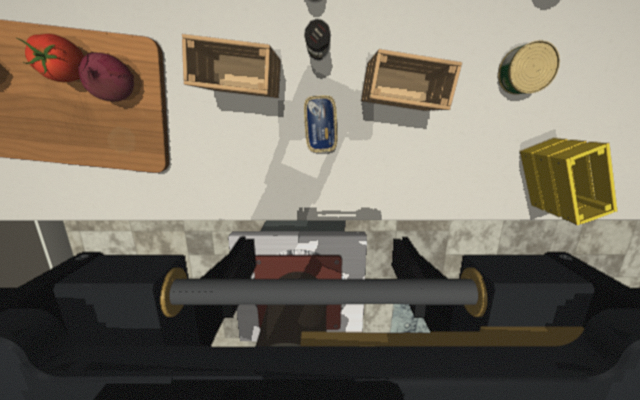

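Wrist view: left brown crate rim spans px (183,35)–(280,97), right brown crate (365,48)–(460,110). The spice jar is at (318,38), the flat tin at (320,124) and the yellow look-alike at (570,180). Next is one enlarged crop to get the rim corners.

Run:
```python
import cv2
a=cv2.imread('pics/wrist1.png'); c=a[20:125,170:470]
cv2.imwrite('pics/crop1.png',cv2.resize(c,(780,273),interpolation=cv2.INTER_CUBIC))
```

```text
(no output)
```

View pics/crop1.png

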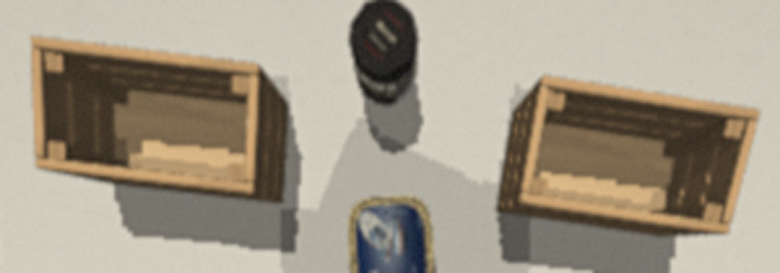

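Run:
```python
from h import *
f=cam('wrist')
for n,q in dict(L=[(32,38),(258,66),(253,193),(35,165)],R=[(543,76),(760,110),(730,233),(525,205)]).items():
    P=np.array([onplane(f,np.array(p)/2.6+[170,20],120)[:2] for p in q]); print(n,P.round().tolist(),P.mean(0).round(1))
    s=np.linalg.norm(P-np.roll(P,-1,0),axis=1); print(s.round())
    for a,b in((0,1),(3,2)): d=P[a]-P[b]; print('yaw',np.arctan2(-d[0],d[1]).round(3))
    for a,b in((0,3),(1,2)): d=P[a]-P[b]; print('yaw',np.arctan2(d[1],d[0]).round(3))
```

```text
L [[525.0, 148.0], [511.0, 20.0], [443.0, 27.0], [458.0, 156.0]] [483.9  87.9]
[128.  68. 130.  67.]
yaw -0.109
yaw -0.119
yaw -0.122
yaw -0.1
R [[506.0, -143.0], [488.0, -271.0], [420.0, -263.0], [436.0, -137.0]] [ 462.5 -203.4]
[129.  69. 127.  70.]
yaw -0.137
yaw -0.125
yaw -0.095
yaw -0.119
```

```bash
cat >> h.py <<'E'
def quat(yaw): # tool down, tool x along yaw
    return [np.cos(yaw/2),np.sin(yaw/2),0,0]
def at(c,yaw,s,z,off=0): # s along yaw from c
    return [c[0]+s*np.cos(yaw)-off*np.sin(yaw), c[1]+s*np.sin(yaw)+off*np.cos(yaw), z]
E
python3 - <<'E'
from h import *
for c,yaw in (((484,88),-.11),((463,-203),-.12)):
    q=quat(yaw)
    goto(at(c,yaw,-75,220),q)
    move_straight(at(c,yaw,-75,90))
    move_straight(at(c,yaw,-46,90),velocity=60)
    move_straight(at(c,yaw,20,90),velocity=70)
    print(read_t(),read_ft_force())
    wait(.2)
    move_straight(at(c,yaw,0,220),velocity=250)
goto([330,-60,430],[1,0,0,0])
print(read_t())
for n in ('side','top','wrist'):
    f=cam(n); save(f,n+'2.png')
    for t in ['crate_stamped','crate_stamped_edge','crate_stamped_mouth','batten_face','spice_jar','salt_mill','honey_jar']:
        for d in landmark_of(n,t): 
            P=w(f,d['point']); print(n,t,round(d['p'],2),P.round(),proj(f,P).round())
a=cv2.imread('pics/side2.png')[120:280,200:440];b=cv2.imread('pics/wrist2.png')[0:220,130:500]
cv2.imwrite('pics/m2.png',np.vstack([cv2.resize(a,(600,280)),cv2.resize(b,(600,320))]))
E
```

```text
7.8 [0.20486477 0.42246661 0.53314149]
12.5583 [-0.22462153 -0.85729373  0.11441426]
14.5417
side crate_stamped 0.6 [ 291. -523.    0.] [251. 309.]
side crate_stamped 0.55 [ 501. -205.   36.] [313. 213.]
side crate_stamped_edge 0.95 [ 503. -209.    0.] [314. 222.]
side crate_stamped_edge 0.62 [ 284. -492.   -2.] [248. 300.]
side crate_stamped_mouth 0.92 [ 619. -221.   37.] [349. 213.]
side crate_stamped_mouth 0.62 [ 295. -525.  119.] [246. 283.]
side batten_face 0.72 [725. -47.  17.] [368. 183.]
side batten_face 0.68 [521.  86.  40.] [309. 162.]
side batten_face 0.23 [ 621. -222.   33.] [350. 214.]
side spice_jar 0.55 [531. -54.   4.] [317. 191.]
side salt_mill 0.49 [620. -45.   0.] [340. 188.]
side salt_mill 0.32 [533. -55.   3.] [317. 191.]
side honey_jar 0.85 [ 651. -452.    4.] [375. 274.]
side honey_jar 0.71 [ 618. -220.   40.] [349. 212.]
top crate_stamped 0.94 [ 498. -210.   37.] [330. 214.]
top crate_stamped 0.64 [ 299. -527.   -4.] [426. 264.]
top crate_stamped 0.31 [ 505. -210.   -1.] [330. 217.]
top crate_stamped_edge 0.92 [ 504. -206.    1.] [329. 217.]
top crate_stamped_edge 0.78 [ 285. -490.    1.] [416. 268.]
top crate_stamped_mouth 0.87 [ 303. -524.  119.] [432. 250.]
top crate_stamped_mouth 0.68 [ 620. -224.   33.] [331. 185.]
top batten_face 0.63 [719. -52.  17.] [284. 168.]
top batten_face 0.45 [532. -54.   2.] [287. 213.]
top spice_jar 0.48 [536. -53.  -2.] [286. 213.]
top honey_jar 0.69 [ 656. -456.    3.] [391. 177.]
wrist crate_stamped 0.81 [ 296. -523.    1.] [541. 172.]
wrist crate_stamped 0.69 [ 497. -207.   37.] [405.  65.]
wrist crate_stamped_edge 0.98 [ 281. -490.   -1.] [523. 179.]
wrist crate_stamped_edge 0.74 [ 498. -208.    2.] [401.  67.]
wrist crate_stamped_mouth 0.71 [ 297. -527.  123.] [596. 186.]
wrist batten_face 0.68 [ 493. -434.    2.] [519.  70.]
wrist spice_jar 0.71 [533. -51.   4.] [318.  46.]
```

View pics/m2.png

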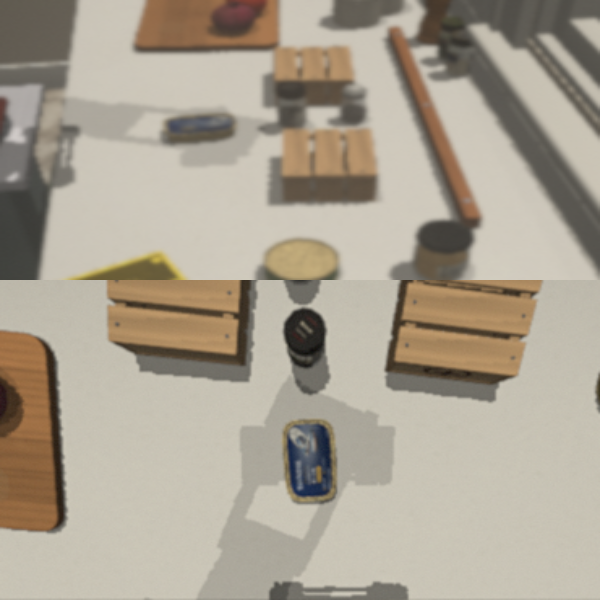

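Both crates lie on their far sides, and the right one (wrist px ≈(405,58)) shows stamp marks on its underside. A tilted look will confirm this and give the batten's line.

Run:
```python
from h import *
from scipy.spatial.transform import Rotation as R
for a,p in ((.9,[330,-60,330]),(.7,[350,-60,350]),(.5,[350,-60,350])):
    try:
        q=(R.from_rotvec([0,-a,0])*R.from_quat([1,0,0,0])).as_quat(); goto(p,q); break
    except PlanningError as e: print(e)
print(a,read_t())
f=cam('wrist'); save(f,'wrist3.png'); np.save('w3.npy',f,allow_pickle=True)
for t in ['crate_stamped','crate_stamped_edge','crate_stamped_mouth','batten_face','spice_jar','salt_mill','honey_jar']:
        for d in landmark_of('wrist',t): 
            P=w(f,d['point']); print(t,round(d['p'],2),P.round(),proj(f,P).round())
```

```text
the arm cannot take that pose within its joint ranges
the arm cannot take that pose within its joint ranges
the arm cannot take that pose within its joint ranges
0.5 15.7417
crate_stamped 0.82 [ 295. -522.    0.] [540. 173.]
crate_stamped 0.81 [ 494. -209.   36.] [406.  67.]
crate_stamped 0.69 [520.  88.  -1.] [245.  55.]
crate_stamped_edge 0.8 [ 282. -491.   -2.] [524. 179.]
crate_stamped_edge 0.59 [ 500. -208.    1.] [401.  67.]
crate_stamped_mouth 0.97 [ 293. -526.  122.] [594. 188.]
crate_stamped_mouth 0.41 [519.  87.   2.] [245.  55.]
spice_jar 0.73 [533. -52.   0.] [319.  47.]
```

View pics/wrist3.png

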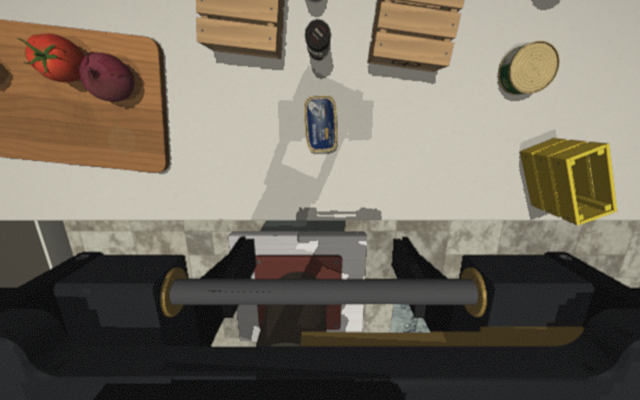

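The tilted pose was refused, so the view is unchanged. I'll search for a reachable tilted pose.

Run:
```python
from h import *
from scipy.spatial.transform import Rotation as R
ok=[]
for a in (.9,.7,.5):
  q=(R.from_rotvec([0,-a,0])*R.from_quat([1,0,0,0])).as_quat()
  for x in (350,400,450,500,550):
    for z in (250,300,350,400,450,500):
      if inverse_kinematics([x,-60,z],q) is not None: ok.append((a,x,z))
print(ok)
if ok:
  best=[o for o in ok if o[0]==ok[0][0]]; a,x,z=min(best,key=lambda o:o[1]-.2*o[2])
  q=(R.from_rotvec([0,-a,0])*R.from_quat([1,0,0,0])).as_quat()
  print(a,x,z); goto([x,-60,max(z,300)],q)
  print(read_t()); f=cam('wrist'); save(f,'wrist4.png'); np.save('w4.npy',f,allow_pickle=True)
  for t in ['crate_stamped','crate_stamped_edge','crate_stamped_mouth','batten_face','salt_mill']:
        for d in landmark_of('wrist',t): 
            P=w(f,d['point']); print(t,round(d['p'],2),P.round(),proj(f,P).round())
```

```text
[(0.9, 500, 250), (0.9, 500, 300), (0.9, 500, 350), (0.9, 500, 400), (0.9, 500, 450), (0.9, 500, 500), (0.9, 550, 250), (0.9, 550, 300), (0.9, 550, 350), (0.9, 550, 400), (0.9, 550, 450), (0.9, 550, 500), (0.7, 450, 250), (0.7, 450, 350), (0.7, 450, 400), (0.7, 450, 450), (0.7, 450, 500), (0.7, 500, 250), (0.7, 500, 300), (0.7, 500, 350), (0.7, 500, 400), (0.7, 500, 450), (0.7, 500, 500), (0.7, 550, 250), (0.7, 550, 300), (0.7, 550, 350), (0.7, 550, 400), (0.7, 550, 450), (0.7, 550, 500), (0.5, 350, 500), (0.5, 400, 250), (0.5, 400, 300), (0.5, 400, 350), (0.5, 400, 400), (0.5, 400, 450), (0.5, 400, 500), (0.5, 450, 250), (0.5, 450, 300), (0.5, 450, 350), (0.5, 450, 400), (0.5, 450, 450), (0.5, 450, 500), (0.5, 500, 250), (0.5, 500, 300), (0.5, 500, 350), (0.5, 500, 400), (0.5, 500, 450), (0.5, 500, 500), (0.5, 550, 250), (0.5, 550, 300), (0.5, 550, 350), (0.5, 550, 400), (0.5, 550, 450), (0.5, 550, 500)]
0.9 500 500
16.8667
batten_face 0.92 [718. -46.  18.] [318. 251.]
salt_mill 0.59 [533. -52.   2.] [320. 332.]
```

View pics/wrist4.png

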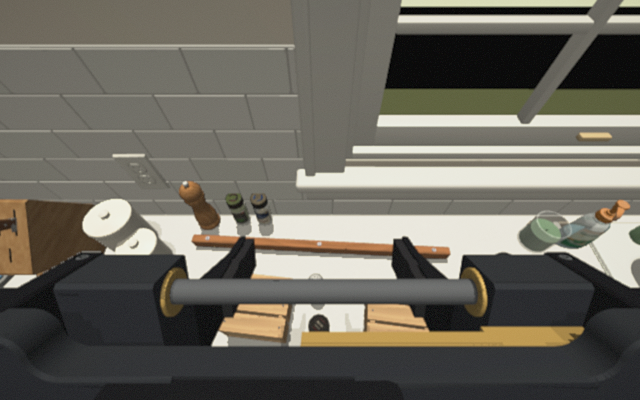

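The batten is in full view (px (193,240)–(449,252)). I'll fit its edge and compare the two undersides in one enlarged montage.

Run:
```python
from h import *
f=np.load('w4.npy',allow_pickle=True).item(); im=f['image']
hsv=cv2.cvtColor(im,cv2.COLOR_RGB2HSV)
m=(hsv[...,1]>110)&(hsv[...,0]<20)
lo=[];hi=[]
for u in list(range(262,395,3)):
    r=np.where(m[225:272,u])[0]
    if len(r): hi.append((u,225+r[0]));lo.append((u,226+r[-1]))
for n,L,z in(('near-bottom',lo,1),('far-top',hi,33)):
    P=np.array([onplane(f,p,z)[:2] for p in L]); c=np.polyfit(P[:,1],P[:,0],1)
    r=P[:,0]-np.polyval(c,P[:,1]); k=abs(r)<4; c=np.polyfit(P[k,1],P[k,0],1)
    print(n,'x at y=-46',np.polyval(c,-46).round(1),'x at -230',np.polyval(c,-230).round(1),'yaw',-np.arctan(c[0]).round(4),r.std())
t=cv2.imread('pics/top2.png');w3=cv2.imread('pics/wrist3.png')
g=lambda i,y,x:cv2.resize(i[y:y+40,x:x+90],(390,180),interpolation=cv2.INTER_CUBIC)
cv2.imwrite('pics/m5.png',np.vstack([np.hstack([g(t,195,215),g(t,195,285)]),np.hstack([g(w3,40,195),g(w3,40,365)])]))
```

```text
near-bottom x at y=-46 723.5 x at -230 713.7 yaw -0.0533 0.8731163328935961
far-top x at y=-46 736.8 x at -230 727.1 yaw -0.0525 2.0482661823289714
```

View pics/m5.png

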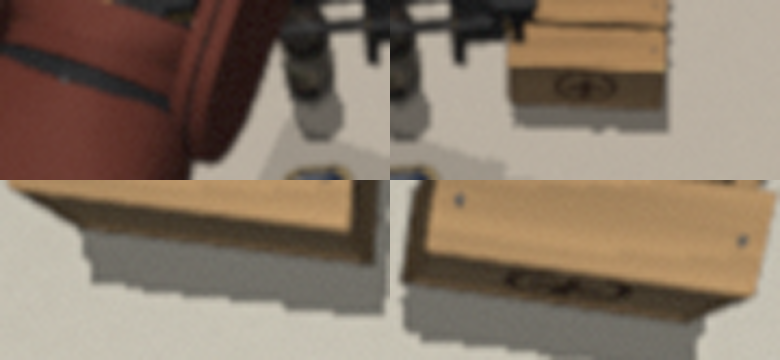

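The right crate carries the stamp: ring and cross at top ≈(330,214), and the left one is bare. The batten face is at x≈716 in its lane, with yaw −0.053. Now I push it.

Run:
```python
from h import *
c=(500,-212); yaw=-.053
goto(at(c,yaw,-50,200),quat(yaw))
move_straight(at(c,yaw,-50,30))
f0=np.array(read_ft_force())
move_straight(at(c,yaw,-14,30),velocity=50)
move_straight(at(c,yaw,66,30),velocity=60)
print(read_t(),(np.array(read_ft_force())-f0).round(1))
s=66
while s<105:
    s+=3; move_straight(at(c,yaw,s,30),velocity=25); wait(.05)
    F=np.array(read_ft_force())-f0; print(s,np.round(read_ee_pos(),1),F.round(1))
    if F[0]<-8: break
print(read_t())
```

```text
22.05 [-0.5  1.4  1.2]
69 [ 569.  -215.7   30. ] [-0.6  0.9  0.6]
72 [ 572.1 -215.8   30. ] [-1.3  1.3  0.6]
75 [ 575.2 -216.    30. ] [-1.1  0.   0.2]
78 [ 578.2 -216.2   30. ] [-1.3  0.8  1.4]
81 [ 580.2 -216.    29.8] [-6.5  2.5  3.6]
84 [ 580.1 -216.    29.8] [-19.2   3.2  13.6]
23.95
```

Run:
```python
from h import *
c=(500,-212); yaw=-.053
move_straight(at(c,yaw,40,30),velocity=80)
move_straight(at(c,yaw,20,250),velocity=250)
goto([330,-350,400],[1,0,0,0])
print(read_t())
for n in ('top','side'):
    f=cam(n); save(f,n+'6.png'); np.save(n+'6.npy',f,allow_pickle=True)
    for t in ['crate_stamped_edge','crate_stamped_mouth','crate_stamped','batten_face','spice_jar','salt_mill','honey_jar','round_tin','flat_tin']:
        for d in landmark_of(n,t): 
            P=w(f,d['point']); print(n,t,round(d['p'],2),P.round(),proj(f,P).round())
a=cv2.imread('pics/top6.png')[140:260,200:420];b=cv2.imread('pics/side6.png')[120:300,240:420]
cv2.imwrite('pics/m6.png',np.hstack([cv2.resize(a,(400,218),interpolation=cv2.INTER_CUBIC),cv2.resize(b,(400,400),interpolation=cv2.INTER_CUBIC)[91:309]]))
```

```text
26.7583
top crate_stamped_edge 0.67 [ 285. -492.   -1.] [416. 269.]
top crate_stamped_mouth 0.56 [ 300. -526.  118.] [433. 251.]
top crate_stamped 0.74 [ 298. -527.   -3.] [426. 265.]
top batten_face 0.74 [722. -51.  12.] [284. 168.]
top salt_mill 0.43 [619. -47.  -2.] [284. 193.]
top round_tin 0.77 [ 494. -439.   -2.] [392. 216.]
top flat_tin 0.38 [398. -52.  -2.] [288. 248.]
side crate_stamped_edge 0.83 [ 592. -214.    1.] [340. 220.]
side crate_stamped_edge 0.58 [ 284. -491.   -1.] [248. 300.]
side crate_stamped_mouth 0.85 [ 295. -524.  118.] [246. 283.]
side crate_stamped_mouth 0.82 [ 712. -219.   35.] [376. 210.]
side crate_stamped 0.75 [ 295. -526.    0.] [252. 310.]
side crate_stamped 0.62 [ 592. -214.   37.] [341. 212.]
side batten_face 0.96 [725. -48.  19.] [368. 182.]
side spice_jar 0.77 [533. -52.   4.] [317. 191.]
side spice_jar 0.43 [620. -48.   1.] [340. 189.]
side salt_mill 0.59 [619. -48.   0.] [340. 189.]
side honey_jar 0.58 [ 655. -453.    3.] [376. 274.]
side flat_tin 0.79 [394. -58.   1.] [280. 196.]
```

View pics/m6.png

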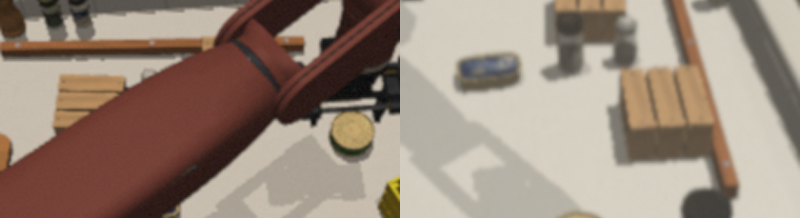

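The stamped crate lies flush with the batten: mouth at x≈712 against face ≈713, yaws about −0.04 and −0.05. The plain crate lies where it fell and the bystanders have not moved.

```bash
python3 -c "
from station import *
print(job_done())"
```

```text
the job is handed in; nothing more can be done
None
```

I handed the job in at about 27 s of 58 s: both crates are tipped onto their far sides, and the stamped one (the right-hand crate) is flush and square against the batten by my camera check (mouth within about 1 mm, angle within about 0.01 rad). The plain crate lies where it fell, and the bystanders I could see had not moved; the judge's result was not shown.

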